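# Wind down a denture flask press with its loose crank

### The arm

A 6-joint arm with a two-finger parallel gripper is mounted at the origin on the work surface. World frame = base frame: x ahead of the robot, y to its left, z up, the work surface at z = 0. Lengths are in m, angles in rad, forces in N, time in s.
With the tool pointing down it reaches from about 0.275 to 0.825 m from the base axis. Payload 5.2 kg.
Tool frame: the origin (TCP) lies at the very end of the fingers, on their centre line; the grasp point (between the pads) lies arm.grip_point_offset behind it (arm.grip_point_offset is the distance from the TCP to the grasp point, in m); z points along the fingers, y is the line along which they close (so a half turn about z gives the same grasp; the last joint's range is limited). The gripper opens to 93 mm and grips with 3 to 60 N. Pads are 15 mm wide; open, the fingers measure 128 mm over their backs; the gripper's body (75 mm by 188 mm) begins 65 mm behind the grasp point.
Start: joints at [-1.319, 0.259, 1.535, -0, 1.348, -0.203], TCP at [0.242, -0.494, 0.219] pointing down, gripper open.
Joint ranges: [-3.14, 3.14], [-0.91, 2.08], [0.19, 2.58], [-1.22, 4.36], [0.22, 2.71], [-3.12, 3.12]. Speed limits (rad/s): [2.57, 2.57, 3.14, 3.14, 3.14, 3.14].

### API

Orientations are given as a rotation vector (axis times angle).
In Python, from workcell import arm gives the robot as it stands. The module is installed in compiled form; this text tells all that it offers.
- The arm moves only by the tool carry_out, never from a script. Its argument "series" is a list of rows, each a list of 7 numbers: the opening, from -1 (shut) to 1 (fully open), so that 0 is half open, then the shift along the world's x, y, z in mm, then the turn, a rotation vector about the world's x, y, z in rad. A call has 1 to 12 rows; each row shifts and turns the commanded pose from where the row before left it; what a row does not reach is not made up. A row lasts 1/8 s, in which the tool goes at most 62.5 mm and 10.7 degrees, less where a joint would pass 70% of its speed; a pose out of reach is approached as far as the arm can. A call is refused whole if a number of a shift passes 62.5 or a number of a turn 0.188, either way. A call with a gripper value outside its range is refused whole. The fingers move at their own pace and stop on an object; "force" is the grip in N (left out, the last holds). Time passes only in rows, so rows that do not move let the fingers close. It gives the time, the measured TCP pose, the force, the opening and the grip force at its end, in the units of the state.
- arm.sense(): the state, without advancing time (a new reading comes with each control period).
- arm.grab_frame(name): name is "scene" or "side" or "wrist"; returns the picture (384x512x3 uint8, blue, green, red); there is no depth.
- arm.calibration(name): a dict with "vfov" (degrees; the focal length in pixels is half the picture's height over the tangent of half this angle, whatever the lens; pixels are square), "cx", "cy" (the principal point, pixels), "k1" (the pictures are not rectified: a ray, as slopes to the right and down, at radius r is drawn at 1 + k1 r^2 times it, then the intrinsics apply), "eye" and "rotation" of the camera in the world; the wrist camera has in their place "mount" (4x4, takes a point from camera to tool coordinates, whose origin is the TCP and whose axes are the flange's). Camera axes: x right, y down, z forward; pixel columns grow to the right and rows downward; lengths in m; the calibration is good to about 2 mm. A picture is of the moment at which its call begins: read the wrist's pose just before it. calibration takes no time and is no camera call.
- arm.finish_job(): hands the job in; it is judged then, once.
The state is a dict: "clock": time; "q": joint angles; "qvel": joint speeds; "effort": joint torques, N m; "eef_pos": TCP position; "orientation": TCP orientation; "ft_force": force on the tool from outside, world axes, zero at the start; "moment": the same for the moment, N m; "gripper_width": finger opening in m; "grip_force": force on a finger pad.
Only numpy, scipy, OpenCV 4.12 (cv2) and the standard library are available. Lean on these libraries where they do the work, as an engineer would, in place of code of your own. Each camera call takes 0.05 s, during which the arm holds its last target. There are 200 camera calls.

### The job

Take the loose crank out of its block, feel its socket fully down onto the hex hidden inside the collar on top of the flask press without forcing it, and only then wind it clockwise (seen from above) until the press plate bears on the flask and its springs are squeezed about halfway, never solid. Leave the crank sitting on the hex, and leave the flask and everything else on the bench where it stands.

Things in the scene. Friction and masses are not known exactly. Their poses are not given: they have to be found in the camera images.
- press: Flask press fixed to the bench: grey base 150 x 190 x 16, two steel columns 146 apart along its y, grey crosshead 62 x 184 with its top 142 above the bench, on it a dark upright round collar (53 outer, 44 inner diameter, 48 tall). Origin: underside of the base on the vertical screw axis; z up.
- collar_rim (a point): Centre of the collar's open mouth, on the screw axis, 190 above the bench.
- hex_seat (a point): Foot of the hidden hex on the screw axis, 142 above the bench. The hex (27 across flats, 20 tall, its end chamfered over the last 1.5 to 22 across flats) stands on it inside the collar; how it is turned is not known. Crank fully home: its socket mouth is about 1 above this point; on an unaligned hex the mouth rests 18 to 20 above it.
- plate_face (a point): Centre of the underside of the steel press plate (88 x 118 x 12), level, 4 to 9 above the flask's top at the start (flask top 74 above the bench). Turning the hex clockwise seen from above drives it down 10 per turn; the screw stays where it is left. Keeping it turning takes 0.34 N m free (5 N at the knob).
- plate (a joint): Squeeze in m of the springs between the press plate and the driven plate above it: 0 while the plate hangs free (14 mm gap between the two), 0.0035 half squeezed, 0.007 solid. 40 N per mm; each mm adds about 0.064 N m to the torque that keeps the crank turning (1 N at the knob).
- flask: Loose brass flask, 94 x 84 x 58, 1.2 kg, on the press base under the plate. Origin: centre of its underside.
- stand: Blue plastic block 90 x 90 x 45, fixed to the bench, with a round hole 47 across and 30 deep in which the crank stands hub down. Origin: centre of its underside.
- crank: Loose crank, 0.4 to 0.55 kg, upright. Origin: centre of its socket mouth, its lowest point; z up along the round hub (41 diameter, 62 tall; hex socket 28.5 across flats, 19 deep, flats facing +x and every 60 deg). Flat arm at height 62 to 72 along x: knob at x = 65, round weight (28 wide, top at 94) at x = -42. Square grip block 26 x 26, faces along x and y, on the hub axis, height 72 to 106.
- crank_grip (a point): On the hub axis in the square grip block, 94 above the crank's origin, 12 below the block's top.
- crank_knob (a point): Middle of the crank's black round knob (24 diameter, 46 tall, upright, spins freely on its pin, top 22 above this point), 65 from the hub axis along the crank's x, 97 above the crank's origin.
- cast_a: Loose plaster jaw cast 62 x 66 x 32, a bystander. Origin: centre of its underside.
- cast_b: Another loose plaster jaw cast, same size, a bystander.
- screwdriver: Loose screwdriver lying on the bench, a bystander. Origin: its underside, near the middle.
- wax_knife: Loose wax knife 175 long lying on the bench, a bystander. Origin: its underside, near the middle.
- resin_jar: Loose jar, 56 diameter, 70 tall, a bystander. Origin: centre of its underside.
There are look-alikes about, which are no part of the job. What is shaped like the crank but green is not meant.

How it is judged:
On the way, in this order (a step that is already met when the one before it is completed fails the run):
1. the crank is fully home on the hex (socket mouth within 4 mm of the hex foot), upright, before the springs are squeezed (z of crank in the frame of hex_seat below 0.004 m and horizontal distance between crank and hex_seat below 0.005 m and angle between crank's own z axis and vertical below 0.12 rad and value of joint plate below 0.001 m), for 0.2 s.
2. wound down until the springs are squeezed 2 to 5 mm, with the crank on the hex (value of joint plate between 0.002 and 0.005 m and distance between crank and hex_seat below 0.01 m), for 0.2 s.
At the end, for the whole second after the job is handed in: The press plate bears on the flask with its springs squeezed 2 to 5 mm (of 7), and stays so; the crank sits on the hex, its socket mouth within 5 mm of the hex foot, upright within 8 degrees and at rest; the flask is within 10 mm of where it stood (value of joint plate between 0.002 and 0.005 m and z of crank in the frame of hex_seat below 0.005 m and horizontal distance between crank and hex_seat below 0.006 m and angle between crank's own z axis and vertical below 0.14 rad and linear speed of crank below 0.02 m/s and distance of flask from where it was at the start of the episode below 0.01 m); the robot touches nothing.
It fails at once if the crank is forced: over 70 N of contact force between it and the press while it is not yet home on the hex (socket mouth more than 6 mm above the hex foot) (contact force between crank and press above 70 N and z of crank in the frame of hex_seat above 0.006 m).
It fails at once if the springs are squeezed nearly solid (more than 6 mm) (value of joint plate above 0.006 m).
It fails at once if the flask is shoved more than 10 mm (distance of flask from where it was at the start of the episode above 0.01 m).
It fails at once if a bystander is disturbed (moved more than 20 mm) (distance of any of cast_a, cast_b, screwdriver, wax_knife, resin_jar from where it was at the start of the episode above 0.02 m).
It also fails if it takes over 72 s, if anything falls off the work surface, if the arm or the gripper's body presses on something with over 40 N, if the wrist force passes 120 N, or if a joint passes its speed limit or range.

## Working session

There is one attempt and no reset: what is moved stays moved. The work goes in short steps, Python scripts to look and compute and a tool call to move; the robot and the scene stay as the last step left them, time stands still between calls to the robot, and variables do not carry over. Pictures are saved under pics/ and viewed, at most 10 in all, crops included, and the job is handed in when it is done.

Besides the shell and the picture viewer there is one more tool, called in YAML: its name, and indented under it one key for each argument. carry_out: Moves the arm, as the interface text tells. Its arguments: {"type":"object","properties":{"series":{"type":"array"},"force":{"type":"number"}},"required":["series"]}

```bash
mkdir -p pics
cat > h.py <<'E'
import numpy as np, cv2
from workcell import arm
from scipy.spatial.transform import Rotation as R
def cal(n,s=None):
    c=arm.calibration(n); 
    f=192/np.tan(np.radians(c["vfov"])/2)
    if n=="wrist":
        s=s or arm.sense(); T=np.eye(4);T[:3,:3]=R.from_rotvec(s["orientation"]).as_matrix();T[:3,3]=s["eef_pos"]
        M=T@np.array(c["mount"]); eye,rot=M[:3,3],M[:3,:3]
    else: eye,rot=np.array(c["eye"]),np.array(c["rotation"])
    if rot.shape!=(3,3): rot=R.from_rotvec(rot).as_matrix()
    return dict(f=f,cx=c["cx"],cy=c["cy"],k=c["k1"],eye=eye,rot=rot)
def ray(c,u,v):
    d=np.array([(u-c["cx"])/c["f"],(v-c["cy"])/c["f"]]); p=d.copy()
    for _ in range(30): p=d/(1+c["k"]*(p@p))
    r=c["rot"]@np.array([p[0],p[1],1]); return r/np.linalg.norm(r)
def onplane(c,u,v,z):
    r=ray(c,u,v); return c["eye"]+r*(z-c["eye"][2])/r[2]
def proj(c,P):
    q=c["rot"].T@(np.array(P)-c["eye"]); p=q[:2]/q[2]; p=p*(1+c["k"]*(p@p)); return p*c["f"]+[c["cx"],c["cy"]]
E
python3 - <<'E'
from h import *
for n in ["scene","side","wrist"]:
    s=arm.sense(); im=arm.grab_frame(n); cv2.imwrite(f"pics/{n}0.png",im)
    c=cal(n,s); print(n,{k:np.round(v,3).tolist() for k,v in c.items()})
a=cv2.imread("pics/scene0.png");b=cv2.imread("pics/side0.png")
cv2.imwrite("pics/both.png",np.vstack([a,b])[:, :] if 0 else cv2.resize(np.hstack([a,b]),(800,300)))
print(s, arm.grip_point_offset)
E
```

```text
scene {'f': 378.565, 'cx': 249.288, 'cy': 189.267, 'k': 0.018, 'eye': [0.89, -0.603, 0.874], 'rot': [[0.868, 0.342, -0.359], [0.495, -0.63, 0.598], [-0.021, -0.697, -0.717]]}
side {'f': 368.134, 'cx': 254.0, 'cy': 192.296, 'k': -0.06, 'eye': [0.041, 0.639, 0.951], 'rot': [[-0.766, -0.476, 0.432], [-0.642, 0.548, -0.536], [0.018, -0.688, -0.726]]}
wrist {'f': 339.087, 'cx': 255.434, 'cy': 191.254, 'k': -0.095, 'eye': [0.315, -0.459, 0.384], 'rot': [[0.44, -0.859, -0.261], [-0.898, -0.422, -0.125], [-0.003, 0.289, -0.957]]}
{'clock': 0.1, 'q': array([-1.31878323e+00,  2.59265185e-01,  1.53597896e+00, -8.92239923e-06,
        1.34799446e+00, -2.02816167e-01]), 'qvel': array([ 0.00048081, -0.00297567, -0.00196876, -0.00018408,  0.00026408,
        0.00074855]), 'effort': array([ 1.73637181e-03, -4.38207471e+01, -2.84646320e+01,  7.19562289e-02,
        3.63543187e-02, -2.76050133e-05]), 'eef_pos': array([ 0.24150408, -0.49359045,  0.21790136]), 'orientation': array([-3.05910107e+00, -7.07933939e-01,  7.72132509e-05]), 'ft_force': array([ 0.05922801,  0.34986808, -0.19674948]), 'moment': array([ 0.02012613, -0.03166081, -0.05922581]), 'grip_force': 0.0, 'gripper_width': 0.09279708883271433} 0.0188
```

View pics/scene0.png

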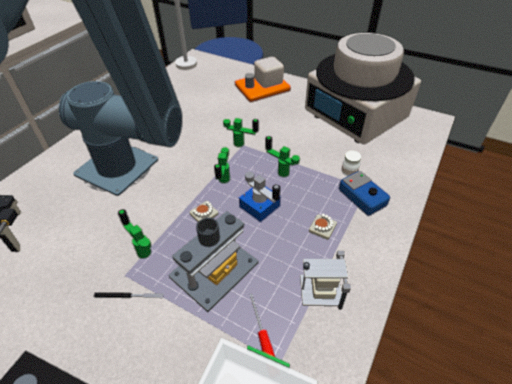

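View pics/side0.png

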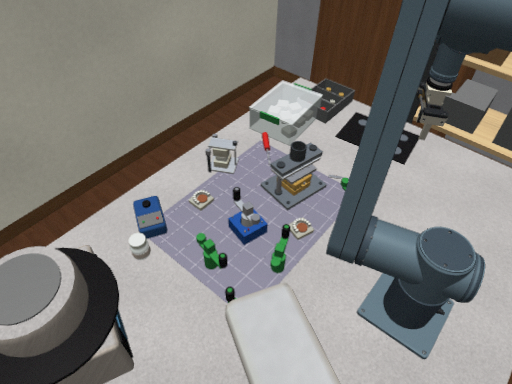

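The scene view shows the collar at about (208,228), the blue stand and crank at about (260,197), and the knob at (277,191). In the side view the collar is at (299,148), the stand at (247,223), and the knob at (237,193).

Run:
```python
from h import *
a=cv2.imread("pics/scene0.png");b=cv2.imread("pics/side0.png")
A=cv2.resize(a[165:290,160:290],None,fx=3,fy=4,interpolation=3)
A=cv2.resize(a[170:290,165:295],(390,360),interpolation=3);B=cv2.resize(b[130:250,215:345],(390,360),interpolation=3)
cv2.imwrite("pics/z.png",np.hstack([A,B]))
for n,im,(x0,y0,x1,y1) in [("scene",a,(165,170,295,290)),("side",b,(215,130,345,250))]:
    c=cal(n); hsv=cv2.cvtColor(im,cv2.COLOR_BGR2HSV)
    dark=np.zeros(im.shape[:2],np.uint8); dark[y0:y1,x0:x1]=(hsv[y0:y1,x0:x1,2]<65)*255
    cs,_=cv2.findContours(dark,0,2)
    for k in cs:
        if cv2.contourArea(k)>25:
            print(n,"dark",cv2.boundingRect(k),cv2.contourArea(k))
    m=np.zeros_like(dark); bl=cv2.inRange(hsv,(105,140,40),(125,255,255)); m[y0:y1,x0:x1]=bl[y0:y1,x0:x1]
    cs,_=cv2.findContours(m,0,2); k=max(cs,key=cv2.contourArea); print("blue",cv2.boundingRect(k),cv2.approxPolyDP(cv2.convexHull(k),2.5,True).reshape(-1,2).tolist())
```

```text
scene dark (198, 219, 22, 28) 456.0
scene dark (273, 187, 7, 14) 61.5
scene dark (215, 170, 10, 12) 46.0
blue (239, 188, 41, 33) [[251, 188], [279, 200], [278, 206], [260, 220], [240, 206], [239, 198]]
side dark (282, 226, 8, 13) 58.0
side dark (233, 189, 7, 12) 51.0
side dark (271, 153, 51, 23) 46.5
side dark (290, 142, 16, 20) 239.5
side dark (336, 130, 9, 11) 47.5
blue (229, 212, 38, 32) [[239, 212], [261, 218], [266, 223], [266, 230], [243, 243], [229, 226], [229, 218]]
```

View pics/z.png

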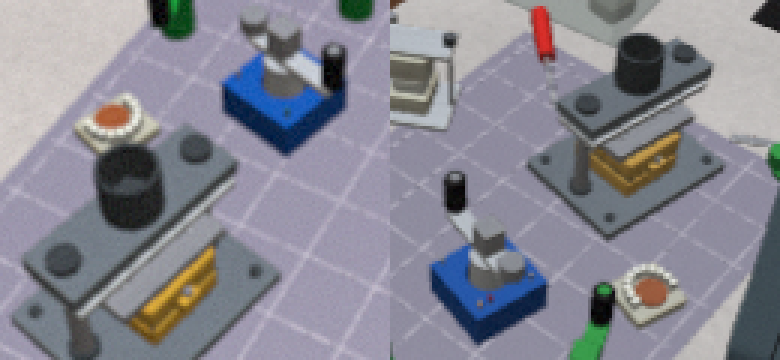

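The zoom shows the rim centre at scene (208.5,225) and side (298.3,146.7). The grip block's top is at scene (259.5,179) and side (248,206.5). The knob's middle is at scene (276.3,193) and side (236.7,193.5).

Run:
```python
from h import *
C={n:cal(n) for n in("scene","side")}
def tri(p,q):
    A=[];b=[]
    for n,(u,v) in(("scene",p),("side",q)):
        r=ray(C[n],u,v);P=np.eye(3)-np.outer(r,r);A.append(P);b.append(P@C[n]["eye"])
    return np.linalg.solve(sum(A),sum(b))
for nm,p,q,z in[("rim",(208.5,225),(298.3,146.7),.19),("griptop",(259.5,179),(248,206.5),.121),("knob",(276.3,193),(236.7,193.5),.112)]:
    print(nm,tri(p,q).round(4),onplane(C["scene"],*p,z).round(4),onplane(C["side"],*q,z).round(4))
print("stand corners")
for p in[(251,188),(279,200),(260,213),(239,198)]: print(onplane(C["scene"],*p,.045).round(4))
```

```text
rim [ 0.5193 -0.1765  0.1864] [ 0.5222 -0.1781  0.19  ] [ 0.5162 -0.1735  0.19  ]
griptop [0.5152 0.079  0.1147] [0.5189 0.0739 0.121 ] [0.5109 0.0828 0.121 ]
knob [0.5804 0.0573 0.1092] [0.5821 0.0554 0.112 ] [0.5779 0.0589 0.112 ]
stand corners
[0.4775 0.0952 0.045 ]
[0.575  0.0915 0.045 ]
[0.5498 0.02   0.045 ]
[0.4665 0.0417 0.045 ]
```

carry_out:
  series:
    - [1,0,20,50,0,0,0.18]
    - [1,20,40,30,0,0,0.18]
    - [1,25,50,0,0,0,0.18]
    - [1,25,50,0,0,0,0.18]
    - [1,25,50,0,0,0,0.18]
    - [1,25,50,0,0,0,0.18]
    - [1,25,50,0,0,0,0.18]
    - [1,25,50,0,0,0,0.18]
    - [1,25,50,0,0,0,0.18]
    - [1,25,50,0,0,0,0.18]
    - [1,25,50,0,0,0,0.18]
    - [1,20,50,0,0,0,0.18]

```text
clock: 1.65
eef_pos: [0.5071, 0.0678, 0.2984]
orientation: [-0.809, -3.036, 0.0]
ft_force: [-0.0, -0.6, -0.1]
gripper_width: 0.0929
grip_force: 0.0
```

carry_out:
  series:
    - [1,8,12,-10,0,0,0.18]
    - [1,0,0,-10,0,0,0.03]
    - [1,0,0,0,0,0,0]
    - [1,0,0,0,0,0,0]

```text
clock: 2.15
eef_pos: [0.5144, 0.0769, 0.2789]
orientation: [0.501, 3.101, -0.0]
ft_force: [-0.3, 0.0, 0.2]
gripper_width: 0.0929
grip_force: 0.0
```

Run:
```python
from h import *
s=arm.sense(); im=arm.grab_frame("wrist"); cv2.imwrite("pics/w1.png",im)
np.save("w1.npy",np.r_[s["eef_pos"],s["orientation"]])
print(s["q"].round(3),s["eef_pos"],s["orientation"],np.degrees(np.arctan2(*R.from_rotvec(s["orientation"]).as_matrix()[[1,0],1])))
c=cal("wrist",s)
for P in[(.515,.079,.121),(.58,.057,.134),(.519,-.177,.19)]: print(proj(c,P))
```

```text
[-0.066  0.17   1.501 -0.     1.47  -1.317] [0.51440645 0.07692033 0.27888747] [ 5.00911252e-01  3.10131346e+00 -3.23382938e-04] 71.650118877999
[257.6412505 174.3259774]
[257.11284683 243.74101434]
[ -3.45159071 281.95087025]
```

View pics/w1.png

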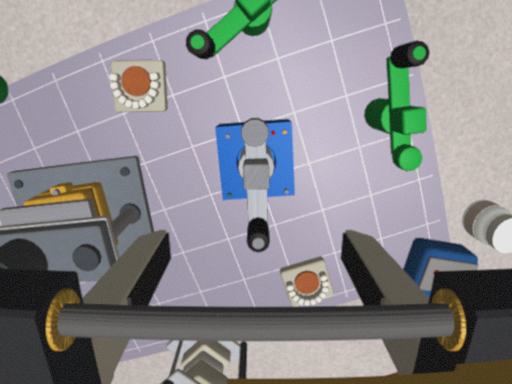

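The wrist view shows the grip block's top at about (257,174), the knob's top at about (258.5,240) and the weight's top at (255,132). The crank lies along the image vertical, so the yaw is nearly right.

Run:
```python
from h import *
w=np.load("w1.npy"); c=cal("wrist",dict(eef_pos=w[:3],orientation=w[3:])); im=cv2.imread("pics/w1.png")
crop=cv2.resize(im[110:260,205:310],None,fx=4,fy=4,interpolation=3); cv2.imwrite("pics/w1z.png",crop)
k=onplane(c,258.5,240,.134);t=onplane(c,255,132,.109);b=onplane(c,257,174,.121)
print(k,t,b,np.degrees(np.arctan2(*(k-t)[[1,0]])), t+(k-t)*42/107, np.linalg.norm((k-t)[:2]))
```

```text
[0.57651535 0.0596093  0.134     ] [0.47624346 0.08908792 0.109     ] [0.51448907 0.0785049  0.121     ] -16.38264439438395 [0.51560252 0.07751687 0.11881308] 0.10451527489052197
```

View pics/w1z.png

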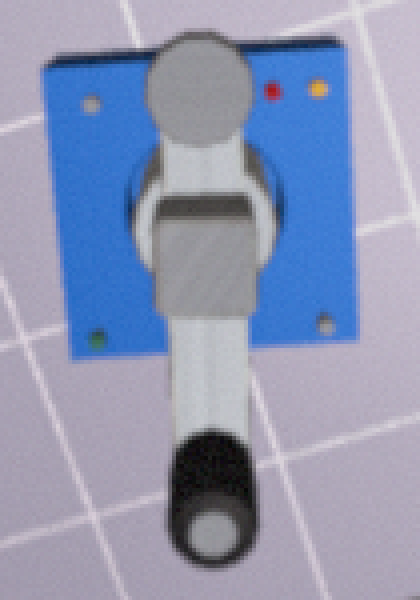

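The crop shows the block's top centre at (256.5,177) and the knob's top at (258.2,243.7). That puts the crank at about (0.517, 0.0775) with a yaw of -16.5°.

carry_out:
  series:
    - [1,2.5,0.5,-50,0,0,0.03]
    - [1,0,0,-50,0,0,0]
    - [1,0,0,-50,0,0,0]
    - [1,0,0,-25,0,0,0]
    - [1,0,0,-12,0,0,0]
    - [1,0,0,0,0,0,0]
    - [-1,0,0,0,0,0,0]
    - [-1,0,0,0,0,0,0]
    - [-1,0,0,0,0,0,0]
    - [-1,0,0,0,0,0,0]
    - [-1,0,0,0,0,0,0]
    - [-1,0,0,0,0,0,0]
  force: 55

```text
clock: 3.7
eef_pos: [0.5171, 0.0784, 0.0916]
orientation: [-0.449, -3.109, -0.0]
ft_force: [0.7, -0.3, 0.1]
gripper_width: 0.0375
grip_force: 0.0
```

carry_out:
  series:
    - [-1,0,0,0,0,0,0]
    - [-1,0,0,0,0,0,0]
    - [-1,0,0,0,0,0,0]
    - [-1,0,0,10,0,0,0]
    - [-1,0,0,20,0,0,0]
    - [-1,0,0,20,0,0,0]
    - [-1,0,0,40,0,0,0]
    - [-1,0,0,40,0,0,0]
    - [-1,0,0,40,0,0,0]
    - [-1,0,0,40,0,0,0]
    - [-1,0,0,10,0,0,0]
    - [-1,0,0,0,0,0,0]

```text
clock: 5.2
eef_pos: [0.5168, 0.0785, 0.3111]
orientation: [-0.449, -3.109, -0.0]
ft_force: [0.1, 1.0, -6.2]
gripper_width: 0.0261
grip_force: 54.9
```

Run:
```python
from h import *
s=arm.sense(); im=arm.grab_frame("wrist"); cv2.imwrite("pics/w2.png",im)
np.save("w2.npy",np.r_[s["eef_pos"],s["orientation"]])
print(s)
c=cal("wrist",s)
print(proj(c,(.519,-.1765,.19)))
```

```text
{'clock': 5.2, 'q': array([-6.28616821e-02,  1.63210338e-01,  1.43313329e+00,  5.81936884e-05,
        1.54578098e+00, -1.34692136e+00]), 'qvel': array([-0.00090313,  0.02255343,  0.03961107,  0.00050695, -0.00847233,
        0.00160158]), 'effort': array([ 6.64364384e-02, -4.39251423e+01, -3.34905052e+01,  4.44849560e-03,
        2.17315941e-01, -7.38116341e-05]), 'eef_pos': array([0.5168138 , 0.07851002, 0.3110815 ]), 'orientation': array([-4.48789352e-01, -3.10883127e+00, -2.38832456e-05]), 'ft_force': array([ 0.09786938,  0.97743456, -6.21487731]), 'moment': array([-0.00359767, -0.08795884,  0.03683615]), 'grip_force': 54.90867555141449, 'gripper_width': 0.02610429982597687}
[ 11.46702841 256.30910329]
```

View pics/w2.png

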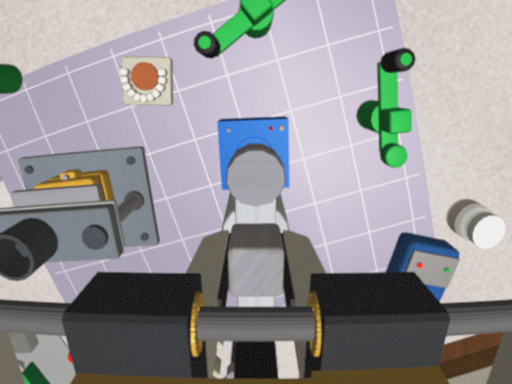

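The crank is held; its block fills the space between the fingers, and the collar is at about (25,245). Next I move part of the way and measure the collar with the wrist camera.

carry_out:
  series:
    - [-1,0,-30,5,0,0,0]
    - [-1,0,-50,0,0,0,0]
    - [-1,0,-40,0,0,0,0]
    - [-1,0,-20,0,0,0,0]
    - [-1,0,0,0,0,0,0]
    - [-1,0,0,0,0,0,0]

```text
clock: 6.0
eef_pos: [0.5169, -0.0605, 0.3159]
orientation: [-0.448, -3.108, -0.002]
ft_force: [0.4, 0.1, -5.4]
gripper_width: 0.0255
grip_force: 54.9
```

Run:
```python
from h import *
s=arm.sense(); im=arm.grab_frame("wrist"); cv2.imwrite("pics/w3.png",im)
np.save("w3.npy",np.r_[s["eef_pos"],s["orientation"]])
c=cal("wrist",s); p=proj(c,(.519,-.1765,.19)); print(s["eef_pos"],p)
u,v=p.astype(int)
cr=im[max(0,v-80):v+80,max(0,u-80):u+80]; print(max(0,v-80),max(0,u-80))
cv2.imwrite("pics/w3z.png",cv2.resize(cr,None,fx=3.5,fy=3.5,interpolation=3))
```

```text
[ 0.51686507 -0.06052821  0.31588288] [136.64643878 219.37655925]
139 56
```

View pics/w3z.png

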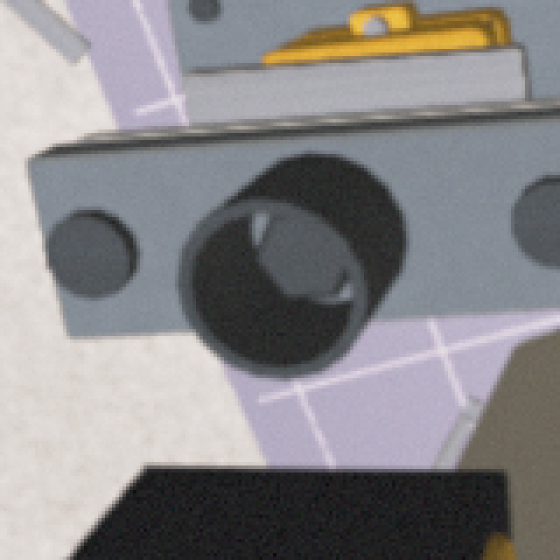

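The view shows the rim's outer ellipse centred at about (134.3,221.3), with the hex visible inside the collar.

Run:
```python
from h import *
w=np.load("w3.npy"); c=cal("wrist",dict(eef_pos=w[:3],orientation=w[3:])); im=cv2.imread("pics/w3.png")
f=lambda x,y:onplane(c,56+x/3.5,139+y/3.5,.19)
P=np.array([f(*p) for p in[(180,280),(371,300),(265,197),(270,378),(205,225),(340,350)]]);
print(P.round(4)); print(f(274,288).round(4), np.linalg.norm(P[0]-P[1]),np.linalg.norm(P[2]-P[3]))
# hex chamfer/top face at z=.162
h=lambda x,y:onplane(c,56+x/3.5,139+y/3.5,.162)
H=np.array([h(*p) for p in[(262,213),(258,265),(292,296),(345,275)]]); print(H.round(4)); d=np.diff(H,axis=0); print(np.degrees(np.arctan2(d[:,1],d[:,0])),np.linalg.norm(d,axis=1))
```

```text
[[ 0.5109 -0.2035  0.19  ]
 [ 0.5307 -0.1553  0.19  ]
 [ 0.4958 -0.1719  0.19  ]
 [ 0.5445 -0.1908  0.19  ]
 [ 0.4984 -0.1905  0.19  ]
 [ 0.542  -0.1688  0.19  ]]
[ 0.5202 -0.1794  0.19  ] 0.05204236444862608 0.05219961563379178
[[ 0.5054 -0.1874  0.162 ]
 [ 0.5199 -0.1947  0.162 ]
 [ 0.5317 -0.1887  0.162 ]
 [ 0.5299 -0.1711  0.162 ]]
[-26.84490856  27.03787815  95.71841702] [0.01620488 0.01328436 0.01772138]
```

Run:
```python
from h import *
im=cv2.imread("pics/w3.png")[190:240,105:165]
g=cv2.createCLAHE(4,(2,2)).apply(cv2.cvtColor(im,cv2.COLOR_BGR2GRAY))
g=cv2.convertScaleAbs(cv2.cvtColor(im,cv2.COLOR_BGR2GRAY),alpha=2.2,beta=-40)
cv2.imwrite("pics/hex.png",cv2.resize(g,None,fx=12,fy=12,interpolation=2))
```

```text
(no output)
```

View pics/hex.png

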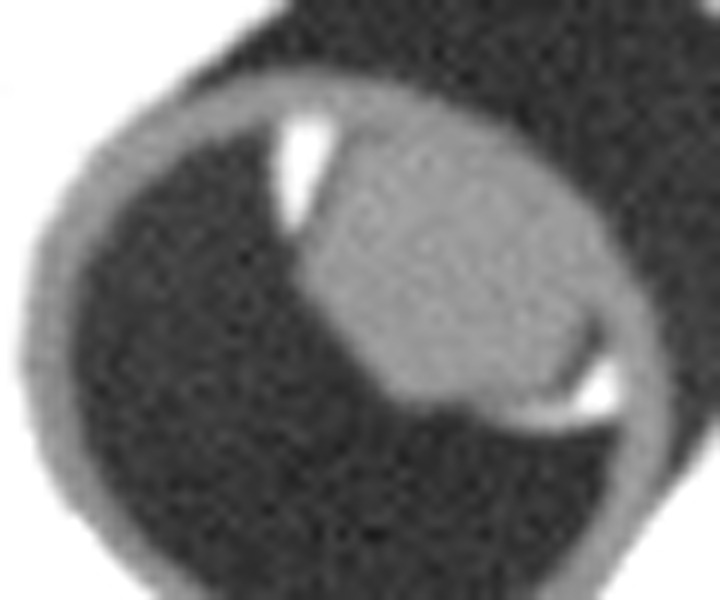

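The enhanced crop shows hex corners at (345,145), (300,255), (395,395) and (545,390).

Run:
```python
from h import *
w=np.load("w3.npy"); c=cal("wrist",dict(eef_pos=w[:3],orientation=w[3:]))
h=lambda x,y:onplane(c,105+x/12,190+y/12,.162)
H=np.array([h(*p) for p in[(345,145),(300,255),(395,395),(545,390),(595,315)]]); d=np.diff(H,axis=0); a=np.degrees(np.arctan2(d[:,1],d[:,0]))
print(H.round(4),a,a%60,np.linalg.norm(d,axis=1))
# block axis offset: tool x direction
Rm=R.from_rotvec(w[3:]).as_matrix(); print(Rm.round(3))
```

```text
[[ 0.5084 -0.1855  0.162 ]
 [ 0.5165 -0.193   0.162 ]
 [ 0.5306 -0.19    0.162 ]
 [ 0.5338 -0.1772  0.162 ]
 [ 0.5286 -0.1705  0.162 ]] [-43.14830851  12.1506408   75.97329872 127.76272091] [16.85169149 12.1506408  15.97329872  7.76272091] [0.011006   0.01444837 0.01313113 0.0084537 ]
[[-0.959  0.282 -0.001]
 [ 0.282  0.959  0.001]
 [ 0.002  0.001 -1.   ]]
```

carry_out:
  series:
    - [-1,0,-20,0,0,0,0.12]
    - [-1,0,-20,0,0,0,0.15]
    - [-1,1,-20,0,0,0,0.15]
    - [-1,1,-20,0,0,0,0.15]
    - [-1,1,-20,0,0,0,0.15]
    - [-1,0,-18.5,0,0,0,0.15]
    - [-1,0,0,-10,0,0,0.12]
    - [-1,0,0,-15,0,0,0.07]
    - [-1,0,0,-12,0,0,0]
    - [-1,0,0,0,0,0,0]
    - [-1,0,0,0,0,0,0]

```text
clock: 7.42
eef_pos: [0.5205, -0.1798, 0.2802]
orientation: [-1.184, 2.909, -0.001]
ft_force: [0.2, 0.3, -4.9]
gripper_width: 0.0256
grip_force: 54.9
```

Run:
```python
from h import *
s=arm.sense(); a=arm.grab_frame("scene"); b=arm.grab_frame("side"); cv2.imwrite("pics/s4.png",a);cv2.imwrite("pics/d4.png",b)
print(s["q"].round(3),s["eef_pos"],R.from_rotvec(s["orientation"]).as_matrix().round(3)[:,0],s["ft_force"],s["moment"])
out=[]
for n,im in(("scene",a),("side",b)):
    c=cal(n);u,v=proj(c,(.52,-.179,.2)).round().astype(int);print(n,u,v,proj(c,(.52,-.179,.19)),proj(c,(.52,-.179,.202)))
    out.append(cv2.resize(im[v-35:v+35,u-30:u+30],None,fx=6,fy=6,interpolation=3))
    print(u-30,v-35)
cv2.imwrite("pics/hov.png",np.hstack(out))
```

```text
[-0.535  0.226  1.428  0.     1.487 -2.879] [ 0.52046231 -0.1797949   0.28015683] [-0.716 -0.698 -0.   ] [ 0.15699087  0.3131854  -4.90503924] [ 0.15688684 -0.10355724 -0.01638497]
scene 207 222 [207.49573015 224.89325431] [206.97101281 221.59792122]
177 187
side 299 143 [298.32043558 145.39458704] [298.70619576 142.50633108]
269 108
```

View pics/hov.png

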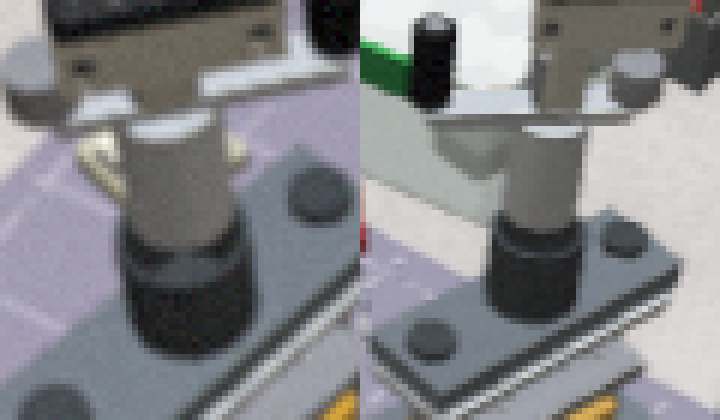

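Both views show the hub just above the collar mouth. I'll measure its edges numerically.

Run:
```python
from h import *
for n,f,rows_h,rows_c,x0,x1 in(("scene","s4",range(212,226,3),range(232,244,3),190,228),("side","d4",range(132,144,3),range(149,158,3),285,315)):
    g=cv2.cvtColor(cv2.imread(f"pics/{f}.png"),cv2.COLOR_BGR2GRAY)
    print(n)
    for v in list(rows_h)+[-1]+list(rows_c):
        if v>0: print(v,x0,g[v,x0:x1].tolist())
```

```text
scene
212 190 [181, 197, 184, 150, 171, 202, 170, 105, 88, 90, 93, 95, 92, 92, 91, 95, 103, 100, 104, 101, 106, 106, 107, 105, 130, 176, 195, 176, 157, 165, 175, 182, 173, 164, 150, 141, 133, 127]
215 190 [120, 111, 129, 163, 170, 138, 116, 101, 87, 93, 94, 96, 97, 94, 98, 97, 99, 104, 101, 103, 106, 106, 104, 111, 108, 105, 117, 131, 148, 160, 151, 133, 129, 128, 127, 120, 113, 101]
218 190 [165, 162, 150, 126, 112, 129, 158, 147, 108, 90, 94, 93, 95, 96, 96, 96, 100, 98, 104, 103, 105, 109, 104, 109, 107, 123, 139, 139, 131, 125, 129, 134, 126, 128, 112, 86, 75, 78]
221 190 [166, 169, 175, 180, 177, 166, 138, 104, 90, 99, 100, 96, 97, 95, 92, 95, 102, 100, 102, 106, 107, 107, 107, 112, 109, 100, 94, 108, 120, 126, 124, 125, 126, 130, 116, 80, 64, 66]
224 190 [157, 157, 162, 157, 162, 157, 121, 81, 66, 83, 94, 98, 93, 92, 96, 95, 100, 99, 99, 104, 108, 106, 109, 107, 98, 65, 50, 73, 99, 128, 128, 124, 126, 130, 132, 127, 120, 101]
232 190 [159, 162, 162, 163, 162, 158, 139, 75, 47, 61, 68, 62, 58, 68, 73, 77, 78, 79, 77, 74, 77, 77, 75, 70, 58, 46, 37, 39, 51, 88, 125, 127, 127, 130
[... 888 characters left out ...]
 159, 162, 168, 156, 128, 110, 110, 107, 106, 102, 99, 97, 95, 95, 95, 94, 130, 191, 211, 211, 212, 213, 212, 213, 213, 214]
141 285 [175, 176, 178, 177, 170, 164, 164, 143, 115, 111, 107, 106, 102, 102, 97, 96, 95, 94, 94, 96, 178, 210, 209, 209, 209, 206, 207, 208, 210, 211]
149 285 [211, 212, 210, 210, 189, 120, 40, 46, 64, 69, 55, 48, 42, 39, 39, 44, 44, 45, 54, 64, 48, 88, 125, 131, 92, 42, 49, 57, 63, 59]
152 285 [210, 211, 210, 207, 167, 87, 39, 37, 40, 43, 42, 40, 37, 36, 38, 36, 37, 39, 34, 35, 51, 107, 131, 128, 132, 130, 131, 130, 132, 129]
155 285 [147, 134, 130, 130, 104, 52, 41, 34, 39, 40, 40, 40, 36, 34, 38, 36, 35, 38, 36, 33, 87, 124, 129, 129, 131, 129, 131, 129, 128, 126]
```

Relative to the collar, the hub sits about 1.6 mm too far along (+x,+y) in both views. I'll correct that and then lower gently.

carry_out:
  series:
    - [-1,-1.2,-1.0,-5,0,0,0]
    - [-1,0,0,-4,0,0,0]
    - [-1,0,0,-3,0,0,0]
    - [-1,0,0,-2,0,0,0]
    - [-1,0,0,-1,0,0,0]
    - [-1,0,0,0,0,0,0]
    - [-1,0,0,0,0,0,0]

```text
clock: 8.4
eef_pos: [0.519, -0.1811, 0.2648]
orientation: [-1.184, 2.91, -0.0]
ft_force: [0.2, -0.9, -4.6]
gripper_width: 0.0258
grip_force: 54.9
```

carry_out:
  series:
    - [-1,0,0,-1,0,0,0]
    - [-1,0,0,-1,0,0,0]
    - [-1,0,0,-1,0,0,0]
    - [-1,0,0,-1,0,0,0]
    - [-1,0,0,0,0,0,0]

```text
clock: 9.02
eef_pos: [0.5189, -0.181, 0.2605]
orientation: [1.185, -2.91, -0.0]
ft_force: [-0.2, -0.5, -5.7]
gripper_width: 0.0257
grip_force: 54.9
```

carry_out:
  series:
    - [-1,0,0,-2,0,0,0]
    - [-1,0,0,-2,0,0,0]
    - [-1,0,0,-2,0,0,0]
    - [-1,0,0,-2,0,0,0]
    - [-1,0,0,-2,0,0,0]
    - [-1,0,0,-2,0,0,0]
    - [-1,0,0,-2,0,0,0]
    - [-1,0,0,-1,0,0,0]
    - [-1,0,0,0,0,0,0]
    - [-1,0,0,0,0,0,0]

```text
clock: 10.28
eef_pos: [0.519, -0.1811, 0.2457]
orientation: [-1.185, 2.91, -0.0]
ft_force: [0.3, -0.1, -5.2]
gripper_width: 0.0257
grip_force: 54.9
```

Inside the collar with no contact. Now to feel for the hex.

carry_out:
  series:
    - [-1,0,0,-1.5,0,0,0]
    - [-1,0,0,-1.5,0,0,0]
    - [-1,0,0,-1.5,0,0,0]
    - [-1,0,0,-1,0,0,0]
    - [-1,0,0,-1,0,0,0]
    - [-1,0,0,0,0,0,0]

```text
clock: 11.02
eef_pos: [0.5189, -0.1811, 0.2391]
orientation: [1.184, -2.91, -0.0]
ft_force: [0.1, -0.0, -5.8]
gripper_width: 0.0256
grip_force: 54.9
```

carry_out:
  series:
    - [-1,0,0,-0.8,0,0,0]
    - [-1,0,0,-0.8,0,0,0]
    - [-1,0,0,-0.8,0,0,0]
    - [-1,0,0,0,0,0,0]

```text
clock: 11.52
eef_pos: [0.5189, -0.1811, 0.2367]
orientation: [1.185, -2.91, -0.0]
ft_force: [0.6, -1.1, -4.2]
gripper_width: 0.0256
grip_force: 54.9
```

carry_out:
  series:
    - [-1,0,0,-0.8,0,0,0]
    - [-1,0,0,-0.8,0,0,0]
    - [-1,0,0,-0.8,0,0,0]
    - [-1,0,0,0,0,0,0]

```text
clock: 12.02
eef_pos: [0.519, -0.1811, 0.2343]
orientation: [-1.185, 2.91, -0.0]
ft_force: [0.1, -0.1, -5.6]
gripper_width: 0.0258
grip_force: 54.9
```

carry_out:
  series:
    - [-1,0,0,-1,0,0,0]
    - [-1,0,0,-1,0,0,0]
    - [-1,0,0,-1,0,0,0]
    - [-1,0,0,0,0,0,0]

```text
clock: 12.52
eef_pos: [0.519, -0.1811, 0.2312]
orientation: [-1.184, 2.91, -0.0]
ft_force: [0.2, -0.4, -5.1]
gripper_width: 0.0256
grip_force: 54.9
```

carry_out:
  series:
    - [-1,0,0,-1.2,0,0,0]
    - [-1,0,0,-1.2,0,0,0]
    - [-1,0,0,-1.2,0,0,0]
    - [-1,0,0,-1.2,0,0,0]
    - [-1,0,0,-1.2,0,0,0]
    - [-1,0,0,0,0,0,0]

```text
clock: 13.28
eef_pos: [0.519, -0.1811, 0.2252]
orientation: [-1.184, 2.91, -0.0]
ft_force: [2.3, 0.1, -5.7]
gripper_width: 0.0258
grip_force: 54.9
```

carry_out:
  series:
    - [-1,0,0,-1.2,0,0,0]
    - [-1,0,0,-1.2,0,0,0]
    - [-1,0,0,-1,0,0,0]
    - [-1,0,0,-0.6,0,0,0]
    - [-1,0,0,0,0,0,0]

```text
clock: 13.9
eef_pos: [0.519, -0.1811, 0.2213]
orientation: [-1.184, 2.91, -0.0]
ft_force: [1.8, -0.8, -4.6]
gripper_width: 0.0256
grip_force: 54.9
```

carry_out:
  series:
    - [-1,0,0,-0.5,0,0,0]
    - [-1,0,0,-0.5,0,0,0]
    - [-1,0,0,0,0,0,0]

```text
clock: 14.28
eef_pos: [0.519, -0.1811, 0.2204]
orientation: [-1.184, 2.91, -0.0]
ft_force: [1.2, -0.8, -4.7]
gripper_width: 0.0256
grip_force: 54.9
```

carry_out:
  series:
    - [-1,0,0,-0.5,0,0,0]
    - [-1,0,0,-0.5,0,0,0]
    - [-1,0,0,0,0,0,0]

```text
clock: 14.65
eef_pos: [0.519, -0.1811, 0.2196]
orientation: [-1.184, 2.909, -0.0]
ft_force: [1.9, -1.0, -2.6]
gripper_width: 0.0259
grip_force: 54.9
```

carry_out:
  series:
    - [-1,0,0,-0.5,0,0,0]
    - [-1,0,0,0,0,0,0]

```text
clock: 14.9
eef_pos: [0.5191, -0.1811, 0.2195]
orientation: [-1.184, 2.909, -0.001]
ft_force: [-0.0, 0.8, 3.8]
gripper_width: 0.0256
grip_force: 54.9
```

The crank is home: it bottomed at TCP z 0.2195, so the mouth is at about 0.143. Next I start winding gently and watch the moment and side force.

carry_out:
  series:
    - [-1,0,0,0.3,0,0,-0.1]
    - [-1,0,0,0,0,0,-0.15]
    - [-1,0,0,0,0,0,-0.15]
    - [-1,0,0,0,0,0,-0.15]
    - [-1,0,0,0,0,0,-0.15]
    - [-1,0,0,0,0,0,-0.15]

```text
clock: 15.65
eef_pos: [0.5196, -0.1808, 0.2195]
orientation: [0.127, 3.137, 0.0]
ft_force: [2.2, 1.3, 0.2]
gripper_width: 0.0255
grip_force: 55.0
```

```bash
cat > st.py <<'E'
from h import *
s=arm.sense(); M=R.from_rotvec(s["orientation"]).as_matrix()
print(round(s["clock"],2),"q6",s["q"][5].round(3),"pos",s["eef_pos"].round(4),"F",s["ft_force"].round(1),"M",s["moment"].round(3),"toolx",np.degrees(np.arctan2(M[1,0],M[0,0])).round(1))
E
python3 st.py
```

```text
15.65 q6 -2.028 pos [ 0.5196 -0.1808  0.2195] F [2.2 1.3 0.2] M [ 0.385 -0.651  0.402] toolx 175.4
```

carry_out:
  series:
    - [-1,0,0,0,0,0,-0.18]
    - [-1,0,0,0,0,0,-0.18]
    - [-1,0,0,0,0,0,-0.18]
    - [-1,0,0,0,0,0,-0.18]
    - [-1,0,0,0,0,0,-0.18]
    - [-1,0,0,0,0,0,-0.18]

```text
clock: 16.4
eef_pos: [0.5203, -0.1807, 0.2195]
orientation: [1.723, 2.624, 0.003]
ft_force: [4.2, 0.8, -0.8]
gripper_width: 0.0256
grip_force: 55.0
```

```bash
python3 st.py
```

```text
16.4 q6 -0.947 pos [ 0.5203 -0.1807  0.2195] F [ 4.2  0.8 -0.8] M [ 0.315 -1.122  0.417] toolx 113.4
```

carry_out:
  series:
    - [-1,0.5,0,0,0,0,-0.18]
    - [-1,0.5,0,0,0,0,-0.18]
    - [-1,0,0,0,0,0,-0.18]
    - [-1,0,0,0,0,0,-0.18]
    - [-1,0,0,0,0,0,-0.18]
    - [-1,0,0,0,0,0,-0.18]

```text
clock: 17.15
eef_pos: [0.5208, -0.1813, 0.2195]
orientation: [2.828, 1.365, 0.002]
ft_force: [3.0, 0.5, -1.4]
gripper_width: 0.0257
grip_force: 55.0
```

```bash
python3 st.py
```

```text
17.15 q6 0.134 pos [ 0.5208 -0.1813  0.2195] F [ 3.   0.5 -1.4] M [-0.085 -0.624  0.334] toolx 51.5
```

carry_out:
  series:
    - [-1,0,-0.3,0,0,0,-0.18]
    - [-1,0,0,0,0,0,-0.18]
    - [-1,0,0,0,0,0,-0.18]
    - [-1,0,0,0,0,0,-0.18]

```text
clock: 17.65
eef_pos: [0.5206, -0.1818, 0.2195]
orientation: [3.128, 0.282, 0.003]
ft_force: [2.3, 0.5, 0.1]
gripper_width: 0.0256
grip_force: 55.0
```

```bash
python3 st.py
```

```text
17.65 q6 0.853 pos [ 0.5206 -0.1818  0.2195] F [2.3 0.5 0.1] M [-0.161 -0.411  0.35 ] toolx 10.3
```

carry_out:
  series:
    - [-1,0,-0.3,0,0,0,-0.18]
    - [-1,0,0,0,0,0,-0.18]
    - [-1,0,0,0,0,0,-0.18]

```text
clock: 18.02
eef_pos: [0.5204, -0.182, 0.2195]
orientation: [3.09, -0.563, 0.002]
ft_force: [1.8, 0.2, 0.8]
gripper_width: 0.0256
grip_force: 55.0
```

```bash
python3 st.py
```

```text
18.02 q6 1.393 pos [ 0.5204 -0.182   0.2195] F [1.8 0.2 0.8] M [-0.01  -0.211  0.288] toolx -20.6
```

carry_out:
  series:
    - [-1,0,0,0,0,0,-0.18]
    - [-1,0,0,0,0,0,-0.18]
    - [-1,0,0,0,0,0,-0.18]

```text
clock: 18.4
eef_pos: [0.5201, -0.182, 0.2195]
orientation: [2.828, -1.367, 0.001]
ft_force: [0.2, -0.4, 0.9]
gripper_width: 0.0255
grip_force: 55.0
```

```bash
python3 st.py
```

```text
18.4 q6 1.933 pos [ 0.5201 -0.182   0.2195] F [ 0.2 -0.4  0.9] M [0.079 0.003 0.407] toolx -51.6
```

carry_out:
  series:
    - [-1,0,0,0,0,0,-0.18]
    - [-1,0,0,0,0,0,-0.18]
    - [-1,0,0,0,0,0,-0.18]

```text
clock: 18.77
eef_pos: [0.5198, -0.1819, 0.2195]
orientation: [2.361, -2.071, 0.001]
ft_force: [-0.4, -0.2, 1.4]
gripper_width: 0.026
grip_force: 55.0
```

```bash
python3 st.py
```

```text
18.77 q6 2.472 pos [ 0.5198 -0.1819  0.2195] F [-0.4 -0.2  1.4] M [0.202 0.104 0.453] toolx -82.5
```

carry_out:
  series:
    - [-1,0,0,0,0,0,-0.18]
    - [-1,0,0,0,0,0,-0.18]
    - [-1,0,0,0,0,0,-0.18]

```text
clock: 19.15
eef_pos: [0.5196, -0.1816, 0.2195]
orientation: [1.723, -2.626, -0.0]
ft_force: [-1.1, 1.2, 2.1]
gripper_width: 0.0257
grip_force: 55.0
```

```bash
python3 st.py
python3 - <<'E'
from h import *
out=[]
for n,f0 in(("scene","scene0"),("side","side0")):
    im=arm.grab_frame(n); cv2.imwrite(f"pics/{n}5.png",im); c=cal(n); u,v=proj(c,(.52,-.18,.1)).astype(int)
    o=cv2.imread(f"pics/{f0}.png"); out.append(np.vstack([cv2.resize(x[v-25:v+25,u-33:u+33],(400,300),interpolation=3) for x in(o,im)]))
cv2.imwrite("pics/gap.png",np.hstack(out))
E
```

```text
19.15 q6 3.012 pos [ 0.5196 -0.1816  0.2195] F [-1.1  1.2  2.1] M [0.353 0.154 0.486] toolx -113.5
```

View pics/gap.png

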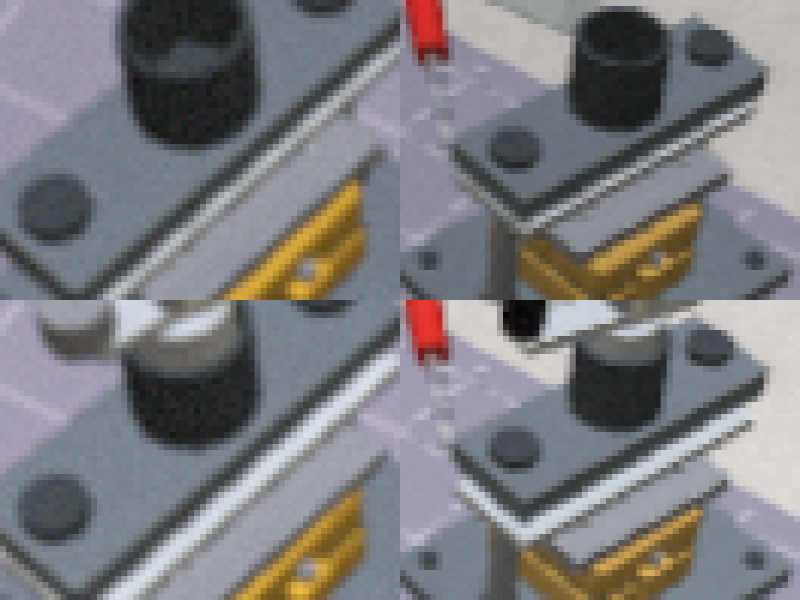

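The gap picture shows the driven plate clearly lower and the press plate slightly lower. I'll measure how far the press plate's edge moved at sub-pixel level.

Run:
```python
from h import *
for n,P0 in(("scene",(.52,-.18,.082)),("side",(.52,-.18,.082))):
    a,b=[cv2.cvtColor(cv2.imread(f"pics/{n}{k}.png"),cv2.COLOR_BGR2HSV) for k in(0,5)]
    c=cal(n); print(n,"px/mm",(proj(c,(.52,-.18,.08))-proj(c,(.52,-.18,.09)))/10)
    res=[]
    u0,v0=proj(c,(.52,-.18,.08)).astype(int)
    for u in range(u0-25,u0+26):
        e=[]
        for h in(a,b):
            s=h[v0-25:v0+35,u,1].astype(float); g=np.diff(s); i=int(g.argmax())
            if g[i]<35 or i<2 or i>56: break
            w=np.clip(g[i-2:i+3],0,None); e.append(v0-25+i+(w@np.arange(-2,3))/w.sum())
        if len(e)==2: res.append((u,e[0].round(1),(e[1]-e[0]).round(2)))
    d=np.array([r[2] for r in res]); print(len(d),np.median(d) if len(d) else 0, res)
```

```text
scene px/mm [0.0368632  0.23075938]
32 1.635 [(199, np.float64(234.0), np.float64(0.64)), (200, np.float64(232.9), np.float64(8.5)), (202, np.float64(237.4), np.float64(-0.35)), (207, np.float64(275.9), np.float64(-36.59)), (209, np.float64(274.9), np.float64(1.36)), (210, np.float64(274.3), np.float64(1.42)), (211, np.float64(272.5), np.float64(2.6)), (212, np.float64(271.7), np.float64(2.29)), (213, np.float64(270.6), np.float64(1.81)), (214, np.float64(269.6), np.float64(1.85)), (215, np.float64(268.8), np.float64(1.53)), (216, np.float64(268.2), np.float64(1.25)), (217, np.float64(267.2), np.float64(1.37)), (218, np.float64(266.3), np.float64(1.23)), (219, np.float64(265.4), np.float64(1.42)), (220, np.float64(264.4), np.float64(1.77)), (221, np.float64(263.5), np.float64(1.56)), (222, np.float64(262.5), np.float64(1.83)), (223, np.float64(261.4), np.float64(1.89)), (224, np.float64(260.6), np.float64(1.84)), (225, np.float64(259.6), np.float64(1.8)), (226, np.float64(267.4), np.float64(-6.99)), (227, np.float64(267.8), np.float64(-8.27)), (228, np.float64(267.5), np.float64(-8.9
[... 1062 characters left out ...]
6, np.float64(180.1), np.float64(1.49)), (297, np.float64(179.5), np.float64(1.58)), (298, np.float64(179.0), np.float64(1.25)), (299, np.float64(178.5), np.float64(1.26)), (300, np.float64(178.0), np.float64(1.11)), (301, np.float64(177.4), np.float64(1.18)), (302, np.float64(177.0), np.float64(1.06)), (303, np.float64(176.1), np.float64(1.61)), (304, np.float64(183.4), np.float64(-0.01)), (305, np.float64(175.1), np.float64(1.11)), (306, np.float64(174.6), np.float64(1.13)), (307, np.float64(174.1), np.float64(1.0)), (308, np.float64(173.4), np.float64(1.17)), (309, np.float64(173.0), np.float64(1.01)), (310, np.float64(172.7), np.float64(0.86)), (311, np.float64(173.2), np.float64(0.39))]
```

The plate dropped about 6.1 mm out of 9.3 mm driven, so the squeeze is about 2.3 to 3.1 mm; torque and vision roughly agree. The last joint is near its limit, so I'll regrip half a turn back to centre the result.

carry_out:
  series:
    - [1,0,0,0,0,0,0]
    - [1,0,0,0,0,0,0]
    - [1,0,0,0,0,0,0]
    - [1,0,0,0,0,0,0]
    - [1,0,0,0,0,0,0]
    - [1,0,0,0,0,0,0]
    - [1,0,0,20,0,0,0]
    - [1,0,0,30,0,0,0]
    - [1,0,0,20,0,0,0.1]
    - [1,0,0,0,0,0,0.18]
    - [1,0,0,0,0,0,0.18]
    - [1,0,0,0,0,0,0.18]

```text
clock: 20.75
eef_pos: [0.5199, -0.1817, 0.2892]
orientation: [-2.473, 1.938, -0.0]
ft_force: [-0.3, 0.0, -0.3]
gripper_width: 0.093
grip_force: 0.0
```

carry_out:
  series:
    - [1,0,0,0,0,0,0.18]
    - [1,0,0,0,0,0,0.18]
    - [1,0,0,0,0,0,0.18]
    - [1,0,0,0,0,0,0.18]
    - [1,0,0,0,0,0,0.18]
    - [1,0,0,0,0,0,0.18]
    - [1,0,0,0,0,0,0.18]
    - [1,0,0,0,0,0,0.18]
    - [1,0,0,0,0,0,0.18]
    - [1,0,0,0,0,0,0.18]
    - [1,0,0,0,0,0,0.18]
    - [1,0,0,0,0,0,0.18]

```text
clock: 22.25
eef_pos: [0.5199, -0.1817, 0.2891]
orientation: [-2.874, -1.268, 0.0]
ft_force: [-0.8, 0.4, 0.3]
gripper_width: 0.0931
grip_force: 0.0
```

carry_out:
  series:
    - [1,0,0,0,0,0,0.18]
    - [1,0,0,0,0,0,0.16]
    - [1,0,0,0,0,0,0]
    - [1,0,0,0,0,0,0]

```text
clock: 22.75
eef_pos: [0.5199, -0.1817, 0.2892]
orientation: [2.626, 1.724, -0.0]
ft_force: [-0.2, -0.1, 0.8]
gripper_width: 0.0933
grip_force: 0.0
```

```bash
python3 st.py
python3 - <<'E'
from h import *
im=arm.grab_frame("wrist"); cv2.imwrite("pics/w6.png",im)
E
```

```text
22.75 q6 -0.13 pos [ 0.5199 -0.1817  0.2892] F [-0.2 -0.1  0.8] M [-0.028 -0.094 -0.053] toolx 66.6
```

carry_out:
  series:
    - [1,0,0,-30,0,0,0]
    - [1,0,0,-25,0,0,0]
    - [1,0,0,-14,0,0,0]
    - [-1,0,0,0,0,0,0]
    - [-1,0,0,0,0,0,0]
    - [-1,0,0,0,0,0,0]
    - [-1,0,0,0,0,0,0]
    - [-1,0,0,0,0,0,0]
    - [-1,0,0,0,0,0,0]
    - [-1,0,0,0,0,0,0]
    - [-1,0,0,0,0,0,0]
    - [-1,0,0,0,0,0,0]

```text
clock: 24.3
eef_pos: [0.52, -0.1817, 0.2202]
orientation: [2.624, 1.728, 0.0]
ft_force: [-0.5, 0.7, -0.3]
gripper_width: 0.0254
grip_force: 55.0
```

carry_out:
  series:
    - [-1,0,0,0,0,0,0]
    - [-1,0,0,0,0,0,-0.05]
    - [-1,0,0,0,0,0,-0.06]
    - [-1,0,0,0,0,0,-0.06]

```text
clock: 24.8
eef_pos: [0.52, -0.1817, 0.2202]
orientation: [2.762, 1.498, -0.0]
ft_force: [-0.1, -0.7, 0.3]
gripper_width: 0.0258
grip_force: 55.1
```

```bash
python3 st.py
```

```text
24.8 q6 0.038 pos [ 0.52   -0.1817  0.2202] F [-0.1 -0.7  0.3] M [ 0.005 -0.095  0.519] toolx 56.9
```

carry_out:
  series:
    - [-1,0,0,0,0,0,-0.06]
    - [-1,0,0,0,0,0,-0.06]

```text
clock: 25.05
eef_pos: [0.5199, -0.1816, 0.2201]
orientation: [2.846, 1.329, -0.0]
ft_force: [0.7, -0.6, 0.2]
gripper_width: 0.0256
grip_force: 55.1
```

```bash
python3 st.py
```

```text
25.05 q6 0.158 pos [ 0.5199 -0.1816  0.2201] F [ 0.7 -0.6  0.2] M [-0.005 -0.048  0.54 ] toolx 50.1
```

Torque is 0.54 N m, so the squeeze is about 3.1 mm (vision says about 3.5). Now I release and retreat.

carry_out:
  series:
    - [1,0,0,0,0,0,0]
    - [1,0,0,0,0,0,0]
    - [1,0,0,0,0,0,0]
    - [1,0,0,0,0,0,0]
    - [1,0,0,0,0,0,0]
    - [1,0,0,0,0,0,0]
    - [1,0,0,15,0,0,0]
    - [1,0,0,30,0,0,0]
    - [1,0,0,40,0,0,0]
    - [1,0,0,20,0,0,0]
    - [1,0,0,0,0,0,0]
    - [1,0,0,0,0,0,0]

```text
clock: 26.55
eef_pos: [0.5196, -0.1815, 0.3245]
orientation: [-2.845, -1.33, 0.001]
ft_force: [-0.6, 0.6, -0.0]
gripper_width: 0.0931
grip_force: 0.0
```

```bash
python3 st.py; python3 -c "
from workcell import arm
print(arm.finish_job())"
```

```text
26.55 q6 0.157 pos [ 0.5196 -0.1815  0.3245] F [-0.6  0.6 -0. ] M [-0.041 -0.067 -0.027] toolx 50.1
the job is handed in; nothing more can be done
None
```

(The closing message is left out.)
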